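# Swap the jar and the tumbler, then shut the trolley drawer

### The job

Someone put a steel tumbler away in the open drawer and left the capped jar standing on the cork coaster: swap them. Stand the jar upright in the drawer compartment where the tumbler was, stand the tumbler upright with its foot wholly on the coaster, setting both down gently rather than dropping them, and slide the drawer fully shut. Leave the tin in its own compartment and everything else on the trolley where it is.

Things in the scene. Friction and masses are not known exactly. Their poses are not given: they have to be found in the camera images.
- jar: Closed clear plastic jar with a flat twist cap, 54 mm diameter, 80 mm tall including the cap (48 mm diameter, top 16 mm), about 160 g, standing on the coaster at the start. Origin at the centre of its underside, z up its axis.
- tumbler: The stainless steel tumbler to be moved: the one that stands in the open drawer. Open at the top, round, 48 mm diameter at the foot widening to 59 mm at the rim, 85 mm tall, wall 3 mm, about 110 g. Origin at the centre of its underside, z up its axis.
- coaster: Fixed round cork coaster, 100 mm diameter, 6 mm thick, lying on the trolley top left or right of the drawer. Origin at the centre of its underside.
- cabinet: Fixed low wooden cabinet with one drawer, 260 mm deep (x), 250 mm wide (y), 118 mm tall. Origin at the centre of its underside; x points away from the drawer's front, so the drawer opens towards its -x.
- drawer (a joint): Opening of the drawer in m: 0 fully shut, 0.19 fully out towards the robot; about 1.5 N of friction. Front panel 250 mm wide, top edge 80 mm above the trolley top. Behind it, 4 mm walls 30 mm high over the drawer's floor make two compartments side by side, each 103 by 103 mm inside. The cabinet leaves 99 mm of height over the drawer's floor.
- bay_left (a point): Centre of the floor (11 mm above the trolley top) of the drawer compartment on the +y side. Moves with the drawer. x points along the drawer's travel, towards shut; y to its left; z up.
- bay_right (a point): The same for the compartment on the -y side.
- drawer_pull (a point): Centre of the outer (robot-side) face of the drawer's dark metal pull: a solid bar 80 mm wide, 14 mm tall, standing 12 mm proud of the front panel, at its middle, 65 mm above the trolley top. Push here along +x of this point to shut the drawer. Moves with the drawer; axes as for bay_left.
- tin: Bystander: closed round steel tin, 63 mm diameter over its lid, 55 mm tall, in the drawer compartment beside the tumbler's. Stays in its compartment. Origin at the centre of its underside.
- tumbler2: Bystander: a second tumbler of the same make, standing on the trolley top beside the cabinet. Origin at the centre of its underside.
- dish: Bystander: round white ceramic dish, 124 mm diameter, 35 mm tall, on the trolley top on the side of the drawer away from the coaster. Origin at the centre of its underside.
- katori: Bystander: small steel bowl, 90 mm diameter, 38 mm tall, on the trolley top to the left of the cabinet. Origin at the centre of its underside.
- dabba: Bystander: closed masala dabba, a flat round steel box, 172 mm diameter, 74 mm tall over its knob, at the back left. Origin at the centre of its underside.
- spatula: Bystander: wooden spatula 280 mm long lying at the back right, its length along its own x axis. Origin at the underside, mid-length.
There are look-alikes about, which are no part of the job. Of the things shaped like the jar, the clear one is meant.

How it is judged:
At the end, for the whole second after the job is handed in: Jar upright (within 0.12 rad) on the floor of the compartment the tumbler had (centres within 45 mm), tin upright in the other; tumbler upright on the coaster, within 28 mm of its centre; both at rest; drawer shut to within 6 mm (((horizontal distance between jar and bay_left below 0.045 m and z of jar in the frame of bay_left between -0.006 and 0.01 m and horizontal distance between tin and bay_right below 0.045 m and z of tin in the frame of bay_right between -0.006 and 0.01 m) or (horizontal distance between jar and bay_right below 0.045 m and z of jar in the frame of bay_right between -0.006 and 0.01 m and horizontal distance between tin and bay_left below 0.045 m and z of tin in the frame of bay_left between -0.006 and 0.01 m)) and angle between each of jar, tumbler, tin's own z axis and vertical below 0.12 rad and linear speed of each of jar, tumbler below 0.03 m/s and horizontal distance between tumbler and coaster below 0.028 m and z of tumbler in the frame of coaster between 0.002 and 0.012 m and value of joint drawer below 0.006 m); the robot touches nothing.
It fails at once if The jar is dropped or thrown: moving faster than 0.7 m/s while no finger touches it (not (contact force between jar and the fingers above 0.05 N) and linear speed of jar above 0.7 m/s).
It fails at once if The tumbler is dropped or thrown: moving faster than 0.7 m/s while no finger touches it (not (contact force between tumbler and the fingers above 0.05 N) and linear speed of tumbler above 0.7 m/s).
It fails at once if The tin is lifted out of its compartment (more than 25 mm above the drawer's floor) (z of tin in the frame of bay_left above 0.025 m).
It fails at once if A bystander (dish, second tumbler, katori, dabba or spatula) is moved by more than 40 mm (distance of any of dish, tumbler2, katori, dabba, spatula from where it was at the start of the episode above 0.04 m).
It also fails if it takes over 72 s, if anything falls off the work surface, if the arm or the gripper's body presses on something with over 40 N, if the wrist force passes 120 N, or if a joint passes its speed limit or range.

### The arm

A 6-joint arm with a two-finger parallel gripper is mounted at the origin on the work surface. World frame = base frame: x ahead of the robot, y to its left, z up, the work surface at z = 0. Lengths are in m, angles in rad, forces in N, time in s.
With the tool pointing down it reaches from about 0.35 to 0.975 m from the base axis. Payload 7.1 kg.
Tool frame: the origin (TCP) lies midway between the tips of the shut fingers; the grasp point (between the pads) lies 19 mm behind it; z points along the fingers, y is the line along which they close (so a half turn about z gives the same grasp; the last joint's range is limited). The gripper opens to 88 mm and grips with 3 to 60 N. Pads are 20 mm wide; open, the fingers measure 115 mm over their backs; the gripper's body (75 mm by 178 mm) begins 61 mm behind the grasp point.
Start: joints at [1.295, 0.423, 1.63, -0, 1.089, -0.019], TCP at [0.159, 0.604, 0.223] pointing down, gripper open.
Joint ranges: [-3, 3], [-0.9, 2.11], [0.09, 2.58], [-1.31, 4.45], [0.11, 2.69], [-2.54, 2.54]. Speed limits (rad/s): [2.39, 2.39, 3.01, 3.14, 3.14, 3.14].

### API

Orientations are given as a unit quaternion [w, x, y, z].
In Python, from station import move_pose, movel, movej, command_gripper, wait, inverse_kinematics, read_camera, camera_info, MotionError, job_done, get_time, get_joint_pos, get_qvel, get_effort, get_tcp_pos, get_ee_rot, get_ft_force, get_ft_torque, get_grip_width, get_finger_force gives the robot as it stands. Calls block until the motion is done:
- move_pose(position, orientation): joint-space move of the TCP to a pose.
- movel(position, frame=None, v=0.15, until_force=None): straight line of the TCP; frame=None keeps the orientation; v is the mean speed in m/s. With until_force (N) it stops when the force on the tool has changed by that much, and returns True; else False.
- movej(angles): joint-space move.
- command_gripper(opening): opening from 0.0 (shut) to 1.0 (fully open); the grip force is fixed at half the most; returns when the fingers have stopped.
- wait(seconds).
- inverse_kinematics(position, orientation): joint angles nearest the present ones, or None.
- read_camera(name): name is "scene" or "top" or "wrist"; returns the picture (420x560x3 uint8, red, green, blue); there is no depth.
- camera_info(name): a dict with "intrinsics" (3x3 intrinsics, pixels), "T" (4x4, takes a point from camera to world coordinates); the wrist camera has in their place "tool_from_camera" (4x4, takes a point from camera to tool coordinates, whose origin is the TCP and whose axes are the flange's). Camera axes: x right, y up, looking along -z (the intrinsics and any distortion apply to the point x, -y, -z); pixel columns grow to the right and rows downward; lengths in m; the calibration is good to about 2 mm. The wrist camera is an equidistant fisheye: a pixel r from the principal point sees the ray r / f radians off the axis. A picture is of the moment at which its call begins: read the wrist's pose just before it. camera_info takes no time and is no camera call.
A pose or a line that the arm cannot do raises MotionError and nothing moves.
- job_done(): hands the job in; it is judged then, once.
Readings, each from a call of its own:
- get_time(): time.
- get_joint_pos(): joint angles.
- get_qvel(): joint speeds.
- get_effort(): joint torques, N m.
- get_tcp_pos(): TCP position.
- get_ee_rot(): TCP orientation.
- get_ft_force(): force on the tool from outside, world axes, zero at the start.
- get_ft_torque(): the same for the moment, N m.
- get_grip_width(): opening from 0.0 (shut) to 1.0 (fully open).
- get_finger_force(): force on a finger pad.
Only numpy, scipy, OpenCV 4.12 (cv2) and the standard library are available. Lean on these libraries where they do the work, as an engineer would, in place of code of your own. Each camera call takes 0.05 s, during which the arm holds its last target. There are 200 camera calls.

## Working session

There is one attempt and no reset: what is moved stays moved. The work goes in short steps, each a Python script; the robot and the scene stay as the last script left them, time stands still between calls to the robot, and variables do not carry over. Pictures are saved under pics/ and viewed, at most 10 in all, crops included, and the job is handed in when it is done.

```bash
mkdir -p pics; python3 - <<'E'
from station import *
import cv2,numpy as np
np.set_printoptions(precision=4,suppress=True)
for n in("scene","top"):
    im=read_camera(n); cv2.imwrite(f"pics/{n}0.png",im[:,:,::-1]); c=camera_info(n); print(n,c)
print(camera_info("wrist"),get_ee_rot(),get_time())
E
```

```text
scene {'intrinsics': array([[407.0144,   0.    , 285.8852],
       [  0.    , 407.0144, 201.6924],
       [  0.    ,   0.    ,   1.    ]]), 'T': array([[ 0.4942, -0.5684,  0.6578,  1.2605],
       [ 0.8692,  0.3103, -0.3849, -0.3698],
       [ 0.0147,  0.762 ,  0.6474,  0.7098],
       [ 0.    ,  0.    ,  0.    ,  1.    ]])}
top {'intrinsics': array([[402.5974,   0.    , 280.2701],
       [  0.    , 402.5974, 213.9299],
       [  0.    ,   0.    ,   1.    ]]), 'T': array([[-0.0049,  0.9948, -0.1015,  0.5164],
       [-1.    , -0.0049,  0.    ,  0.0194],
       [-0.0005,  0.1015,  0.9948,  1.0791],
       [ 0.    ,  0.    ,  0.    ,  1.    ]])}
{'intrinsics': array([[325.1923,   0.    , 271.1441],
       [  0.    , 325.1923, 210.9173],
       [  0.    ,   0.    ,   1.    ]]), 'tool_from_camera': array([[ 0.    ,  0.9678,  0.2518,  0.0674],
       [ 1.    ,  0.0001, -0.0003,  0.0006],
       [-0.0003,  0.2518, -0.9678, -0.1607],
       [ 0.    ,  0.    ,  0.    ,  1.    ]])} [-0.0001  0.128   0.9918 -0.0007] 0.1
```

View pics/scene0.png

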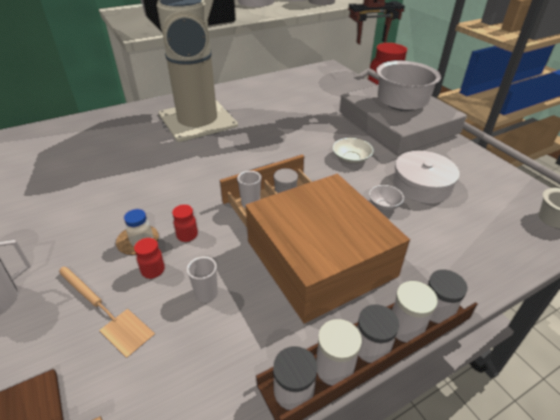

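View pics/top0.png

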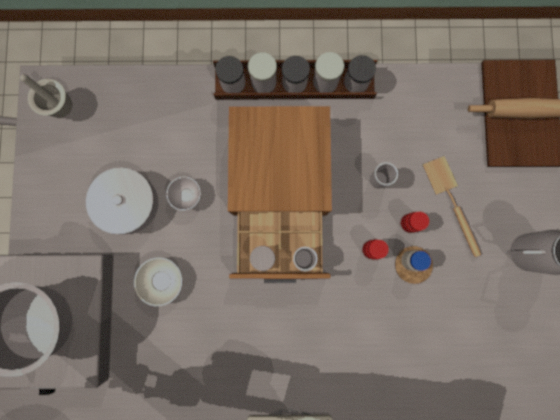

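The top view shows a drawer tumbler (304,258) in the -y bay, the tin (262,259) in the +y bay, and the second tumbler (386,174), which stands on the trolley beside the cabinet. There are three jar shapes: a blue-capped clear one on the coaster (420,261) and red ones at (416,222) and (376,250). The clear one on the cork and the tumbler inside the drawer fit the description. I'll confirm both with a crop and measure.

```bash
cat >h.py <<'E'
from station import *
import cv2,numpy as np
np.set_printoptions(precision=4,suppress=True)
def ray(n,uv):
    c=camera_info(n);K=c["intrinsics"];T=c["T"]
    d=np.array([(uv[0]-K[0,2])/K[0,0],-(uv[1]-K[1,2])/K[1,1],-1.])
    return T[:3,3],T[:3,:3]@d
def onz(n,uv,z):
    o,d=ray(n,uv); return (o+d*(z-o[2])/d[2])[:3]
def proj(n,p):
    c=camera_info(n);q=np.linalg.inv(c["T"])@np.append(p,1);K=c["intrinsics"]
    return np.array([K[0,0]*q[0]/-q[2]+K[0,2],K[1,1]*q[1]/q[2]+K[1,2]])
def down(yaw): # tool z down, tool y axis at angle yaw from world y (mod pi)
    from scipy.spatial.transform import Rotation as R
    q=(R.from_euler('z',yaw)*R.from_quat([0,1,0,0])).as_quat() # half-turn about y
    return np.array([q[3],*q[:3]])
E
python3 - <<'E'
from h import *
im=cv2.imread("pics/top0.png"); sc=cv2.imread("pics/scene0.png")
def blobs(n,img,m,amin=60):
    k,l,s,c=cv2.connectedComponentsWithStats(m)
    for i in range(1,k):
        if s[i,4]>amin: print(n,c[i],s[i])
for n,img in(("top",im),("scene",sc)):
    h=cv2.cvtColor(img,cv2.COLOR_BGR2HSV)
    blobs(n+" blue",img,cv2.inRange(h,(105,120,60),(125,255,255)))
    blobs(n+" red",img,cv2.inRange(h,(0,180,80),(6,255,255))|cv2.inRange(h,(172,180,80),(180,255,255)),100)
h=cv2.cvtColor(im,cv2.COLOR_BGR2HSV)
m=cv2.inRange(h,(8,70,50),(22,255,255)); blobs("top wood",im,m,200)
crop=im[200:300,220:450]; a=cv2.resize(crop,None,fx=3.4,fy=3.4,interpolation=cv2.INTER_CUBIC)
b=cv2.resize(sc[160:290,90:310],None,fx=1.9,fy=1.9,interpolation=cv2.INTER_CUBIC)
o=np.zeros((590,790,3),np.uint8); o[:a.shape[0],:a.shape[1]]=a[:,:790]; o[342:342+b.shape[0],:b.shape[1]]=b[:248]
cv2.imwrite("pics/crop1.png",o)
E
```

```text
top blue [420.0141 260.3604] [411 252  19  18 283]
top red [414.5013 221.6987] [402 213  26  19 375]
top red [374.8709 248.964 ] [363 240  24  18 333]
scene blue [485.0669  69.6875] [ 461   47   50   48 1584]
scene blue [531.9729  63.0598] [513  46  40  35 702]
scene blue [531.7368  91.827 ] [ 501   70   59   44 1387]
scene blue [134.6917 217.3872] [125 210  20  16 266]
scene red [390.2879  51.7515] [373  44  33  24 330]
scene red [183.5552 214.7966] [174 206  20  20 290]
scene red [186.7941 233.3725] [178 228  18  12 102]
scene red [148.5937 254.9965] [135 239  28  38 571]
top wood [280.2351  13.5794] [   0    7  560   15 6439]
top wood [520.6383 112.5212] [ 468   59   92  108 8045]
top wood [293.001  89.819] [ 214   74  163   22 1022]
top wood [278.9901 184.3798] [  227   106   105   173 15775]
top wood [449.2351 194.9771] [ 423  157   58  100 1221]
top wood [410.6948 268.3541] [395 246  38  38 593]
```

View pics/crop1.png

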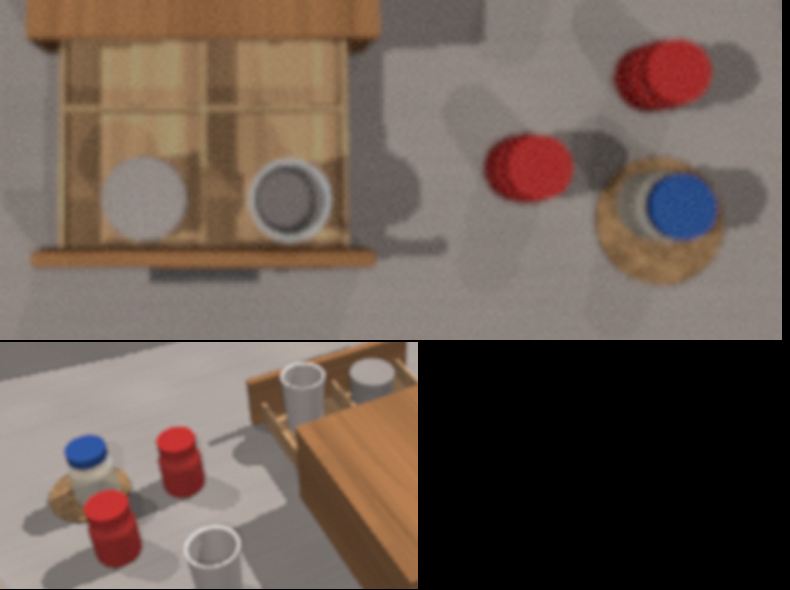

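Confirmed: the blue-capped clear jar stands on the cork. The right-bay tumbler stands beside the solid-topped tin.

```bash
python3 - <<'E'
from h import *
f=lambda x,y:(220+(x+.5)/3.4-.5,200+(y+.5)/3.4-.5)
P=lambda name,x,y,z:print(name,onz("top",f(x,y),z))
print("jar",onz("top",(420.0,260.4),.086)); P("jar",683,206,.086); P("coaster",660,220,.006)
P("tumbler rim",291,200,.096);P("rimL",250,200,.096);P("rimR",332,200,.096); P("tin",144,198,.066)
P("wallL",60,180,.041);P("wallR",349,180,.041);P("mid",205,180,.041);P("divider",205,108,.041)
P("panel back",205,248,.08);P("panelL",33,255,.08);P("panelR",376,255,.08)
P("pull top outer",205,282,.072)
P("red1",679,73,.08);P("red2",529,166,.08)
print("cab",[onz("top",u,.118)[:2] for u in((229,107),(330,107),(332,213),(228,212))])
# two views: jar cap, triangulated
def tri(a,b):
    (o,d),(p,e)=ray("top",a),ray("scene",b)
    s=np.linalg.lstsq(np.c_[d,-e],p-o,rcond=None)[0]; return o+d*s[0],p+e*s[1]
print("tri cap",tri((420,260.4),(136,217.5)))
print("tumbler rim reproj scene",proj("scene",onz("top",f(291,200),.096)))
E
```

```text
jar [ 0.5016 -0.3224  0.086 ]
jar [ 0.502  -0.3237  0.086 ]
coaster [ 0.4901 -0.333   0.006 ]
tumbler rim [ 0.5078 -0.0407  0.096 ]
rimL [ 0.5079 -0.0114  0.096 ]
rimR [ 0.5077 -0.0699  0.096 ]
tin [0.5095 0.0656 0.066 ]
wallL [0.5232 0.1302 0.041 ]
wallR [ 0.5221 -0.088   0.041 ]
mid [0.5226 0.0207 0.041 ]
divider [0.577  0.0205 0.041 ]
panel back [0.4735 0.0209 0.08  ]
panelL [0.4691 0.1452 0.08  ]
panelR [ 0.4679 -0.1026  0.08  ]
pull top outer [0.4486 0.021  0.072 ]
red1 [ 0.5987 -0.3268  0.08  ]
red2 [ 0.5314 -0.215   0.08  ]
cab [array([0.8803, 0.1446]), array([ 0.879 , -0.1046]), array([ 0.6161, -0.1048]), array([0.6198, 0.1449])]
tri cap (array([ 0.5015, -0.3249,  0.0789]), array([ 0.5029, -0.3209,  0.0775]))
tumbler rim reproj scene [247.9641 176.8115]
```

Sizes check out: rim 58.5 mm, panel 248 mm, drawer width 218 mm. Now I'll pick the jar and park it at (0.36,-0.22).

```bash
python3 - <<'E'
from h import *
q=down(np.pi/4)
p=get_tcp_pos(); movel([p[0],p[1],.30],v=.3)
print(inverse_kinematics([.502,-.3235,.2],q))
move_pose([.502,-.3235,.2],q); print(get_tcp_pos(),get_ee_rot())
movel([.502,-.3235,.048],v=.12,until_force=6)
command_gripper(0.); print("w",get_grip_width()*88,get_finger_force(),get_tcp_pos(),get_time())
movel([.502,-.3235,.15],v=.15); print("w",get_grip_width()*88,get_finger_force(),get_ft_force())
movel([.36,-.22,.15],v=.25)
movel([.36,-.22,.06],v=.12); print(movel([.36,-.22,.036],v=.03,until_force=3),get_tcp_pos(),get_time())
command_gripper(.85); p=get_tcp_pos(); movel([*p[:2],.16],v=.2)
# next: above the tumbler
q=down(0); move_pose([.5078,-.0407,.22],q); print(get_tcp_pos(),get_time())
cv2.imwrite("pics/top2.png",read_camera("top")[:,:,::-1])
cv2.imwrite("pics/wrist2.png",read_camera("wrist")[:,:,::-1])
a=cv2.imread("pics/top2.png");b=cv2.imread("pics/wrist2.png")
cv2.imwrite("pics/v2.png",np.hstack([a[180:380,200:480],b[::1,80:480][:,:]][0:1]+[cv2.resize(b,(266,200))]))
E
```

```text
NoneTraceback (most recent call last):
  File "<stdin>", line 5, in <module>
station.MotionError: the arm cannot take that pose within its joint ranges
```

```bash
python3 - <<'E'
from h import *
print(get_tcp_pos(),get_joint_pos(),get_ee_rot())
for nm,xyz in(("jar",[.502,-.3235,.2]),("jarlow",[.502,-.3235,.048]),("tmp",[.36,-.22,.05]),("tum",[.508,-.04,.055]),("bay",[.5235,-.033,.055])):
    for a in(-180,-135,-90,-45,0,30,45,90,135):
        s=inverse_kinematics(xyz,down(np.radians(a))); print(nm,a,None if s is None else np.round(s,2))
E
```

```text
[0.1587 0.6045 0.3013] [ 1.295   0.3458  1.5566 -0.      1.2368 -0.019 ] [0.0002 0.128  0.9918 0.0012]
jar -180 [-0.59  0.41  1.71 -0.    1.02  0.98]
jar -135 [-0.59  0.41  1.71 -0.    1.02  0.19]
jar -90 [-0.59  0.41  1.71 -0.    1.02 -0.59]
jar -45 [-0.59  0.41  1.71 -0.    1.02 -1.38]
jar 0 [-0.59  0.41  1.71 -0.    1.02 -2.16]
jar 30 None
jar 45 None
jar 90 None
jar 135 [-0.59  0.41  1.71 -0.    1.02  1.76]
jarlow -180 [-0.59  0.62  1.78 -0.    0.74  0.98]
jarlow -135 [-0.59  0.62  1.78 -0.    0.74  0.19]
jarlow -90 [-0.59  0.62  1.78 -0.    0.74 -0.59]
jarlow -45 [-0.59  0.62  1.78 -0.    0.74 -1.38]
jarlow 0 [-0.59  0.62  1.78 -0.    0.74 -2.16]
jarlow 30 None
jarlow 45 None
jarlow 90 None
jarlow 135 [-0.59  0.62  1.78 -0.    0.74  1.76]
tmp -180 [-0.58  0.45  2.17 -0.    0.52  0.99]
tmp -135 [-0.58  0.45  2.17 -0.    0.52  0.21]
tmp -90 [-0.58  0.45  2.17 -0.    0.52 -0.58]
tmp -45 [-0.58  0.45  2.17 -0.    0.52 -1.36]
tmp 0 [-0.58  0.45  2.17 -0.    0.52 -2.15]
tmp 30 None
tmp 45 None
tmp 90 None
tmp 135 [-0.58  0.45  2.17 -0.    0.52  1.78]
tum -180 [-0.1   0.52  1.98 -0.    0.64  1.47]
tum -135 [-0.1   0.52  1.98 -0.    0.64  0.68]
tum -90 [-0.1   0.52  1.98 -0.    0.64 -0.1 ]
tum -45 [-0.1   0.52  1.98 -0.    0.64 -0.89]
tum 0 [-0.1   0.52  1.98 -0.    0.64 -1.67]
tum 30 [-0.1   0.52  1.98 -0.    0.64 -2.2 ]
tum 45 [-0.1   0.52  1.98 -0.    0.64 -2.46]
tum 90 None
tum 135 [-0.1   0.52  1.98 -0.    0.64  2.25]
bay -180 [-0.09  0.54  1.94 -0.    0.66  1.49]
bay -135 [-0.09  0.54  1.94 -0.    0.66  0.7 ]
bay -90 [-0.09  0.54  1.94 -0.    0.66 -0.09]
bay -45 [-0.09  0.54  1.94 -0.    0.66 -0.87]
bay 0 [-0.09  0.54  1.94 -0.    0.66 -1.66]
bay 30 [-0.09  0.54  1.94 -0.    0.66 -2.18]
bay 45 [-0.09  0.54  1.94 -0.    0.66 -2.44]
bay 90 None
bay 135 [-0.09  0.54  1.94 -0.    0.66  2.27]
```

```bash
python3 - <<'E'
from h import *
D=np.radians(-135); Y=-np.pi
move_pose([.502,-.3235,.2],down(D)); print(get_tcp_pos(),get_ft_force())
print(movel([.502,-.3235,.048],v=.12,until_force=6))
command_gripper(0.); print("w",get_grip_width()*88,get_finger_force(),get_tcp_pos(),get_time())
if get_finger_force()<3: raise SystemExit("no grip")
movel([.502,-.3235,.15],v=.15); print("w",get_grip_width()*88,get_finger_force(),get_ft_force())
movel([.36,-.22,.15],v=.25)
movel([.36,-.22,.06],v=.12); print(movel([.36,-.22,.036],v=.03,until_force=3),get_tcp_pos(),get_time())
command_gripper(.85); p=get_tcp_pos(); movel([*p[:2],.16],v=.2)
move_pose([.5078,-.0407,.22],down(Y)); print(get_tcp_pos(),get_time())
a=read_camera("top")[:,:,::-1];b=read_camera("wrist")[:,:,::-1]
cv2.imwrite("pics/top2.png",a);cv2.imwrite("pics/wrist2.png",b)
cv2.imwrite("pics/v2.png",np.hstack([cv2.resize(a[180:380,200:480],(392,280)),cv2.resize(b,(373,280))]))
E
```

```text
[ 0.5024 -0.323   0.2001] [ 0.3368 -0.9119 -0.0545]
False
w 52.86341806246968 30.000425832768087 [ 0.5019 -0.3234  0.0481] 6.0417
w 52.601411172012156 29.999051799386507 [-0.3769 -0.3043 -1.8776]
True [ 0.3597 -0.2198  0.0413] 9.2333
[ 0.507  -0.041   0.2188] 11.675
```

View pics/v2.png

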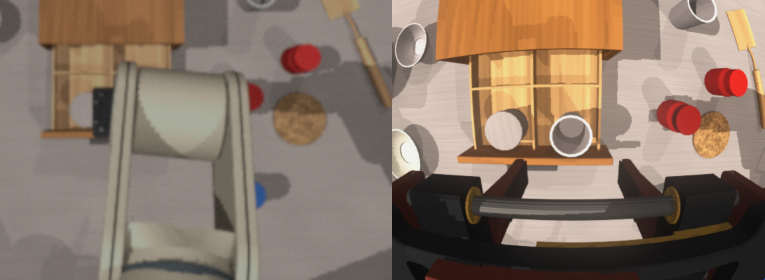

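The left half shows the coaster clear at about (413.6,263) in the full top image, with the jar parked under the arm. The right half shows the tumbler centred between the fingers. I'll refine the coaster centre by mask and then move the tumbler.

```bash
python3 - <<'E'
from h import *
D=np.radians(-135); Y=-np.pi
im=cv2.imread("pics/top2.png"); m=cv2.inRange(cv2.cvtColor(im,cv2.COLOR_BGR2HSV),(8,70,50),(22,255,255)); m[:,:385]=0;m[:240]=0;m[295:]=0;m[:,440:]=0
m=cv2.morphologyEx(m,cv2.MORPH_CLOSE,np.ones((7,7),np.uint8))
(u,r)=cv2.minEnclosingCircle(np.vstack(cv2.findContours(m,0,1)[0])); c=onz("top",u,.006)
print("coaster",u,r,c)
if np.hypot(c[0]-.490,c[1]+.333)>.008: raise SystemExit("check coaster")
print(movel([.5078,-.0407,.055],v=.12,until_force=6))
command_gripper(0.); print("w",get_grip_width()*88,get_finger_force(),get_tcp_pos(),get_time())
if get_finger_force()<3: raise SystemExit("no grip")
z0=get_tcp_pos()[2]
movel([.5078,-.0407,.19],v=.15); print("w",get_grip_width()*88,get_finger_force(),get_ft_force())
move_pose([c[0],c[1],.16],down(D)); print(get_tcp_pos())
movel([c[0],c[1],.065],v=.12); print(movel([c[0],c[1],.040],v=.03,until_force=3),get_tcp_pos(),z0,get_time())
command_gripper(.85); p=get_tcp_pos(); movel([*p[:2],.2],v=.2)
movel([.30,-.36,.25],frame=None,v=.3) 
a=read_camera("top")[:,:,::-1];b=read_camera("scene")[:,:,::-1]
cv2.imwrite("pics/top3.png",a);cv2.imwrite("pics/scene3.png",b)
cv2.imwrite("pics/v3.png",np.hstack([cv2.resize(a[180:380,200:480],(392,280)),cv2.resize(b[130:330,60:340],(392,280))]))
E
```

```text
coaster (413.28570556640625, 264.6428527832031) 19.21492576599121 [ 0.4894 -0.3318  0.006 ]
False
w 56.97649810084036 30.000374668118184 [ 0.5081 -0.0406  0.0553] 13.7417
w 56.78774556815177 29.99980414152901 [ 0.0856 -0.3051 -1.3883]
[ 0.4893 -0.331   0.1594]
True [ 0.489  -0.3314  0.0496] 0.055336957261885464 17.475
```

View pics/v3.png

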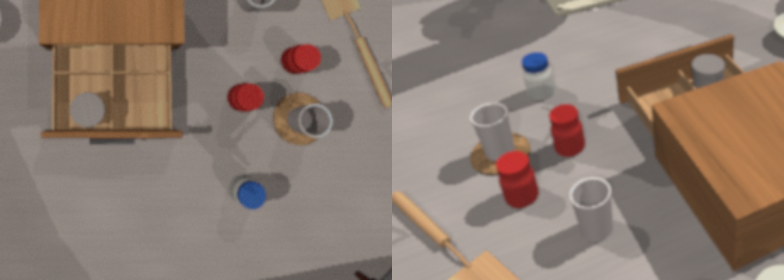

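The tumbler stands on the coaster (rim near (425.7,266) in the top view) and the jar is upright at the parking spot. I'll check the tumbler's offset numerically.

```bash
python3 - <<'E'
from h import *
a=cv2.imread("pics/top3.png");s=cv2.imread("pics/scene3.png")
for n,im in(("top",a),("scene",s)):
    m=cv2.inRange(cv2.cvtColor(im,cv2.COLOR_BGR2HSV),(105,120,60),(125,255,255)); m[:,460:]=0
    k,l,st,c=cv2.connectedComponentsWithStats(m); i=1+np.argmax(st[1:,4]); print(n,st[i],c[i],onz(n,c[i],.08))
print("expected rim px",proj("top",[.489,-.331,.091]),proj("scene",[.489,-.331,.091]),"foot scene",proj("scene",[.489,-.331,.006]))
print("coaster scene",proj("scene",[.4894,-.3318,.006]))
print("obs rim",onz("top",(425.7,266.4),.091))
A=cv2.resize(a[235:295,380:445],None,fx=6,fy=6,interpolation=cv2.INTER_CUBIC);B=cv2.resize(s[195:265,100:165],None,fx=6,fy=6,interpolation=cv2.INTER_CUBIC)
A=cv2.copyMakeBorder(A,0,420-A.shape[0],0,0,0);cv2.imwrite("pics/v4.png",np.hstack([A,B]))
E
```

```text
top [370 310  20  19 286] [379.3776 318.8007] [ 0.3611 -0.2201  0.08  ]
scene [153 168  18  13 184] [161.6196 174.0109] [ 0.3713 -0.2222  0.08  ]
expected rim px [424.4402 265.6323] [128.6032 210.9195] foot scene [136.9347 237.3539]
coaster scene [136.6405 237.5728]
obs rim [ 0.4871 -0.334   0.091 ]
```

View pics/v4.png

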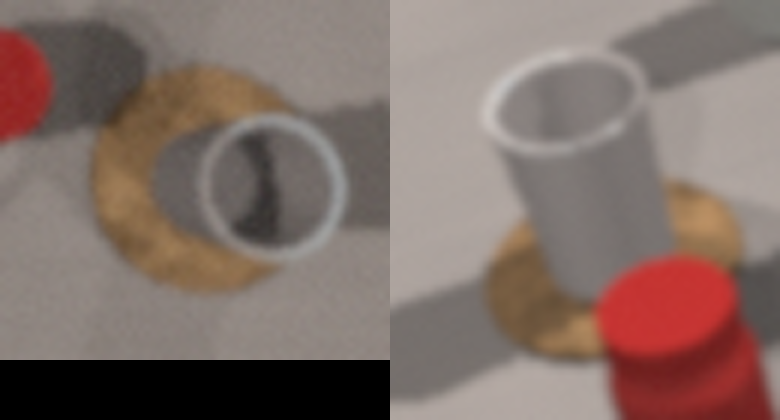

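The tumbler is upright and centred to within about 4 mm. Next the jar goes into the right bay.

```bash
python3 - <<'E'
from h import *
Y=-np.pi; j=[.360,-.220]; b=[.5235,-.033]
move_pose([*j,.2],down(Y)); print(get_tcp_pos())
print(movel([*j,.043],v=.12,until_force=6))
command_gripper(0.); print("w",get_grip_width()*88,get_finger_force(),get_tcp_pos(),get_time())
if get_finger_force()<3: raise SystemExit("no grip")
movel([*j,.18],v=.15); movel([*b,.18],v=.25)
movel([*b,.068],v=.12); print(movel([*b,.047],v=.03,until_force=3),get_tcp_pos(),get_time())
command_gripper(.8); p=get_tcp_pos(); movel([*p[:2],.2],v=.2)
movel([.36,-.1,.22],v=.3)
b=read_camera("scene")[:,:,::-1];w=read_camera("wrist")[:,:,::-1]
cv2.imwrite("pics/v5.png",np.hstack([cv2.resize(b[130:330,100:380],(392,280)),cv2.resize(w,(373,280))]))
E
```

```text
[ 0.3605 -0.22    0.1999]
False
w 52.40975639112648 30.001037639885908 [ 0.3602 -0.2201  0.0433] 22.775
True [ 0.5235 -0.033   0.0537] 26.575
```

View pics/v5.png

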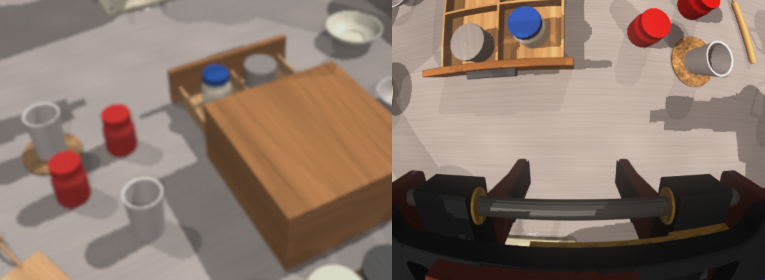

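The jar stands in the right bay, with contact at the drawer-floor height. Now I'll shut the drawer.

```bash
python3 - <<'E'
from h import *
command_gripper(0.)
movel([.40,.021,.2],v=.25); movel([.40,.021,.053],v=.2)
print(movel([.60,.021,.053],v=.07,until_force=8),get_tcp_pos(),get_ft_force(),get_time())
print(movel([.66,.021,.053],v=.03,until_force=10),get_tcp_pos(),get_ft_force(),get_time())
p=get_tcp_pos(); movel([.42,.021,.053],v=.2); movel([.36,.021,.25],v=.25); movej([1.0,*get_joint_pos()[1:]])
a=read_camera("top")[:,:,::-1];b=read_camera("scene")[:,:,::-1]
cv2.imwrite("pics/top6.png",a)
cv2.imwrite("pics/v6.png",np.hstack([cv2.resize(a[80:330,180:460],(392,350)),cv2.resize(b[80:330,100:380],(392,350))]))
E
```

```text
True [0.5856 0.021  0.0525] [ 0.1529 -0.1026  0.1615] 33.8167
True [0.5854 0.0208 0.0514] [-0.1497  0.3584 -0.2671] 34.375
```

View pics/v6.png

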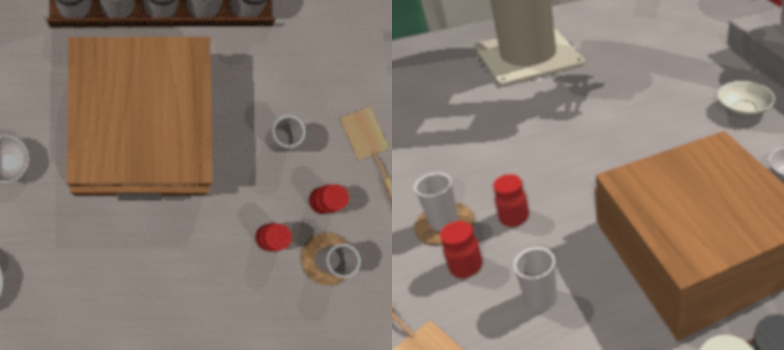

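```bash
python3 - <<'E'
from h import *
im=cv2.imread("pics/top6.png")
for n in("top0","top6"):
    g=cv2.imread(f"pics/{n}.png")[:,290:325].mean((1,2)); print(n,[(r,int(g[r])) for r in (range(208,226) if n=="top6" else list(range(208,218))+list(range(268,284)))])
g=im[:,268:290].mean((1,2)); print("pull",[(r,int(g[r])) for r in range(210,228)])
for r in range(209,224,2): print(r,onz("top",(305,r),.118)[0],onz("top",(305,r),.08)[0],onz("top",(280,r),.072)[0])
b=cv2.resize(im[195:235,220:340],None,fx=6,fy=6,interpolation=cv2.INTER_CUBIC);cv2.imwrite("pics/v7.png",b)
E
```

```text
top0 [(208, 102), (209, 100), (210, 93), (211, 91), (212, 105), (213, 117), (214, 121), (215, 122), (216, 124), (217, 125), (268, 119), (269, 124), (270, 112), (271, 88), (272, 65), (273, 62), (274, 82), (275, 96), (276, 100), (277, 99), (278, 95), (279, 101), (280, 112), (281, 117), (282, 121), (283, 125)]
top6 [(208, 102), (209, 100), (210, 92), (211, 82), (212, 81), (213, 88), (214, 93), (215, 96), (216, 92), (217, 74), (218, 52), (219, 59), (220, 79), (221, 92), (222, 102), (223, 117), (224, 125), (225, 126)]
pull [(210, 90), (211, 84), (212, 84), (213, 92), (214, 98), (215, 98), (216, 93), (217, 76), (218, 64), (219, 65), (220, 69), (221, 69), (222, 78), (223, 106), (224, 125), (225, 131), (226, 131), (227, 131)]
209 0.6261296969850252 0.630466441674129 0.6316918474722264
211 0.6212961953495556 0.6254418337194513 0.626626690579555
213 0.6164675951136593 0.6204223209552054 0.6215666701555467
215 0.6116438888257376 0.6154078956351725 0.6165117783909845
217 0.606825069049289 0.6103985500288274 0.6114620074924736
219 0.6020111283628709 0.6053942764212995 0.6064173496824016
221 0.5972020593600615 0.6003950671133333 0.6013777971988981
223 0.5923978546494224 0.5954009144212485 0.5963433422957953
```

View pics/v7.png

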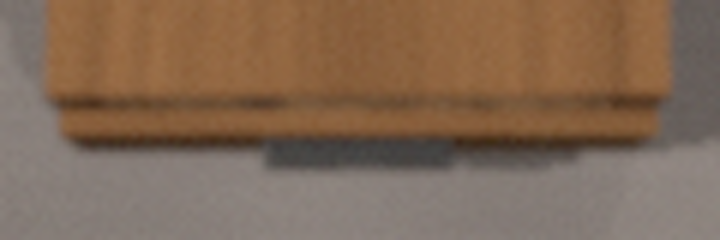

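The shut panel's outer face is at x≈0.6095. With a panel about 13 mm thick, its back is flush with the cabinet front at 0.62. Two pushes stopped hard at the same place, so the drawer is shut.

```bash
python3 - <<'E'
from station import *
print(get_time(),job_done())
E
```

```text
the job is handed in; nothing more can be done
37.7 None
```

The swap is done and handed in at 37.7 s: the jar stands in the right-hand drawer compartment, the tumbler is on the coaster within about 4 mm of its centre, and the drawer is shut; I haven't seen the judging result.

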